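Find the tired spring mount and flip its tag

ROBOT

A 6-joint arm with a two-finger parallel gripper is mounted at the origin on the work surface. World frame = base frame: x ahead of the robot, y to its left, z up, the work surface at z = 0. Lengths are in m, angles in rad, forces in N, time in s.
With the tool pointing down it reaches from about 0.35 to 0.975 m from the base axis. Payload 4.9 kg.
Tool frame: the origin (TCP) lies midway between the tips of the shut fingers; the grasp point (between the pads) lies 19 mm behind it; z points along the fingers, y is the direction in which the jaws open and shut (so a half turn about z gives the same grasp; the last joint's range is limited). The gripper opens to 85 mm and grips with 20 to 120 N. Pads are 22 mm wide; open, the fingers measure 114 mm over their backs; the gripper's body (76 mm by 85 mm) begins 54 mm behind the grasp point. The pads swing forward as they close: fully open they stand 13 mm farther back than shut.
Start: joints at [-1.287, 0.053, 1.613, -0, 1.476, -0.119], TCP at [0.245, -0.575, 0.231] pointing down, gripper open.
Joint ranges: [-3.01, 3.01], [-1.01, 2.22], [0.06, 2.58], [-1.02, 4.17], [0.09, 2.62], [-3.14, 3.14]. Speed limits (rad/s): [2.57, 2.57, 3.14, 3.14, 3.14, 3.14].

INTERFACE

Orientations are given as a rotation vector (axis times angle).
In Python, from station import ctrl gives the robot as it stands.
- The arm moves only by the tool play_rows, never from a script. Its argument "motion" is a list that holds one entry, the list of rows, each a list of 7 numbers: the closure, from -1 (fully open) to 1 (shut), then the shift along the tool's x, y, z in cm, then the turn, a rotation vector about the tool's x, y, z in degrees. A call has 1 to 20 rows; each row is the pose to reach, as a shift and turn from the pose measured when the call began, along the tool's axes at that moment; what a row does not reach only later rows make up. A row lasts 1/8 s, in which the tool goes at most 62.5 mm and 10.7 degrees, less where a joint would pass 70% of its speed; a pose out of reach is approached as far as the arm can. A call with a gripper value outside its range is refused whole. The fingers move at their own pace and stop on an object; "newtons" is the grip in N (left out, the last holds). Time passes only in rows, so rows that repeat a pose let the fingers close. It gives the time, the measured TCP pose, the force and the opening at its end, in the units of the state.
- ctrl.get_obs(): the state, without advancing time (a new reading comes with each control period).
- ctrl.get_image(name): name is "side" or "top"; returns a dict with "color" (400x640x3 uint8, red, green, blue), "mtx" (3x3 intrinsics, pixels), "T" (4x4, takes a point from camera to world coordinates). Camera axes: x right, y up, looking along -z (the intrinsics and any distortion apply to the point x, -y, -z); pixel columns grow to the right and rows downward; lengths in m; the calibration is good to about 2 mm. A picture is of the moment at which its call begins. There is no depth.
- ctrl.finish_job(): hands the job in, once; it reports no verdict.
The state is a dict: "t": time; "q": joint angles; "dq": joint speeds; "effort": joint torques, N m; "tool_pos": TCP position; "tool_rot": TCP orientation; "contact_force": force on the tool from outside, world axes, zero at the start; "wrist_torque": the same for the moment, N m; "opening": finger opening in m.
Only numpy, scipy, OpenCV 4.12 (cv2) and the standard library are available. Lean on these libraries where they do the work, as an engineer would, in place of code of your own. Each camera call takes 0.05 s, during which the arm holds its last target.

TASK

Three spring mounts from under the bench lathe stand on the checking rail, and one of them has gone soft. With the fingertips press gently on the cap of each until it gives a few millimetres, letting it spring back, one after another from the left end of the row to the right as seen from the robot; then push the red tag in front of the softest mount all the way down and leave the other two tags up. Pick nothing up, and leave the hammer, cup and bush around the rail where they are.

Things in the scene. Friction and masses are not known exactly. Their poses are not given: they have to be found in the camera images.
- rail: T-slotted grey cast plate fixed to the bench, 180 x 420 x 18 mm; origin at the centre of its underside, x across it (away from the robot at yaw 0), y along it (to the robot's left). It carries three identical-looking stations in a row along y, about 125 mm apart; its place and yaw (up to 0.25 rad) vary, and so does which mount stands where.
- mount_a: one station (a): a steel carrier plate 172 x 66 x 4 mm clamped across the rail (origin at the centre of its underside, axes as the rail's), carrying a green housed spring mount 38 mm towards +x of the origin and, on the robot's side (-x), a red hinged tag. Any push on it, its cap or its tag must stay below 40 N.
- cap_a_top (a point): centre of the flat black rubber face, 56 mm across, of mount a's round green cap; at rest 72 mm above the station's origin (90 mm above the bench). It is pressed straight down.
- cap_a (a joint): how far that cap is pressed down, m: 0 at rest, 0.025 at its stop; springs back when let go. Starts to give at about 1 N. Under 6 N a sound mount sinks 5 to 7 mm (0.7 to 1 N per mm), the tired one about 18 mm (0.28 N per mm).
- tag_a_face (a point): middle of the upper face of mount a's red steel tag, a plate 52 x 42 x 3 mm. Its hinge line is parallel to y, 26 mm towards -x from the station's origin and 12 mm above it; this point is 33 mm from the hinge, the free edge 55 mm. Raised, it slants up towards the robot (-x) at 50 degrees or less; pushed from above it folds down to the robot's side until level, top face 31 mm above the bench.
- tag_a (a joint): angle of that tag, rad: 0 raised at 50 degrees, growing as it is pushed down, 0.87 lying level on its stop; starts between 0 and 0.15. The hinge is stiff (0.035 N m, about 1 to 2 N at the plate) and stays where it is left.
- mount_b: one station (b): a steel carrier plate 172 x 66 x 4 mm clamped across the rail (origin at the centre of its underside, axes as the rail's), carrying a green housed spring mount 38 mm towards +x of the origin and, on the robot's side (-x), a red hinged tag. Any push on it, its cap or its tag must stay below 40 N.
- cap_b_top (a point): centre of the flat black rubber face, 56 mm across, of mount b's round green cap; at rest 72 mm above the station's origin (90 mm above the bench). It is pressed straight down.
- cap_b (a joint): how far that cap is pressed down, m: 0 at rest, 0.025 at its stop; springs back when let go. Starts to give at about 1 N. Under 6 N a sound mount sinks 5 to 7 mm (0.7 to 1 N per mm), the tired one about 18 mm (0.28 N per mm).
- tag_b_face (a point): middle of the upper face of mount b's red steel tag, a plate 52 x 42 x 3 mm. Its hinge line is parallel to y, 26 mm towards -x from the station's origin and 12 mm above it; this point is 33 mm from the hinge, the free edge 55 mm. Raised, it slants up towards the robot (-x) at 50 degrees or less; pushed from above it folds down to the robot's side until level, top face 31 mm above the bench.
- tag_b (a joint): angle of that tag, rad: 0 raised at 50 degrees, growing as it is pushed down, 0.87 lying level on its stop; starts between 0 and 0.15. The hinge is stiff (0.035 N m, about 1 to 2 N at the plate) and stays where it is left.
- mount_c: one station (c): a steel carrier plate 172 x 66 x 4 mm clamped across the rail (origin at the centre of its underside, axes as the rail's), carrying a green housed spring mount 38 mm towards +x of the origin and, on the robot's side (-x), a red hinged tag. Any push on it, its cap or its tag must stay below 40 N.
- cap_c_top (a point): centre of the flat black rubber face, 56 mm across, of mount c's round green cap; at rest 72 mm above the station's origin (90 mm above the bench). It is pressed straight down.
- cap_c (a joint): how far that cap is pressed down, m: 0 at rest, 0.025 at its stop; springs back when let go. Starts to give at about 1 N. Under 6 N a sound mount sinks 5 to 7 mm (0.7 to 1 N per mm), the tired one about 18 mm (0.28 N per mm).
- tag_c_face (a point): middle of the upper face of mount c's red steel tag, a plate 52 x 42 x 3 mm. Its hinge line is parallel to y, 26 mm towards -x from the station's origin and 12 mm above it; this point is 33 mm from the hinge, the free edge 55 mm. Raised, it slants up towards the robot (-x) at 50 degrees or less; pushed from above it folds down to the robot's side until level, top face 31 mm above the bench.
- tag_c (a joint): angle of that tag, rad: 0 raised at 50 degrees, growing as it is pushed down, 0.87 lying level on its stop; starts between 0 and 0.15. The hinge is stiff (0.035 N m, about 1 to 2 N at the plate) and stays where it is left.
- hammer: bystander: hammer lying on the bench beyond the rail, 260 mm long, origin under it
- cup: bystander: small open brass cup, 54 mm across, 42 mm high, off the left end of the rail; origin at the centre of its underside
- bush: bystander: turned brass bush 36 mm across, 45 mm high, standing on the bench between the robot and the rail; origin at the centre of its underside

How it is judged:
On the way, in this order (a step that is already met when the one before it is completed fails the run):
1. the left mount's cap is pressed (at least 2 mm) (((value of joint cap_a above 0.002 m and y of cap_a_top in the frame of rail above 0.07 m) or (value of joint cap_b above 0.002 m and y of cap_b_top in the frame of rail above 0.07 m) or (value of joint cap_c above 0.002 m and y of cap_c_top in the frame of rail above 0.07 m))), for 0.1 s.
2. the middle mount's cap is pressed (at least 2 mm) (((value of joint cap_a above 0.002 m and y of cap_a_top in the frame of rail between -0.06 and 0.06 m) or (value of joint cap_b above 0.002 m and y of cap_b_top in the frame of rail between -0.06 and 0.06 m) or (value of joint cap_c above 0.002 m and y of cap_c_top in the frame of rail between -0.06 and 0.06 m))), for 0.1 s.
3. the right mount's cap is pressed (at least 2 mm) (((value of joint cap_a above 0.002 m and y of cap_a_top in the frame of rail below -0.07 m) or (value of joint cap_b above 0.002 m and y of cap_b_top in the frame of rail below -0.07 m) or (value of joint cap_c above 0.002 m and y of cap_c_top in the frame of rail below -0.07 m))), for 0.1 s.
4. the tag of the softest mount is pushed down (value of joint tag_b above 0.75 rad), for 0.2 s.
At the end, for the whole second after the job is handed in: The softest mount's tag lies down (within 0.12 rad of level), the other two tags are still up (under 0.3 rad), all three caps have sprung back (within 2 mm), and the hammer, cup and bush are within 15 mm of where they stood (value of joint tag_b above 0.75 rad and value of joint each of tag_a, tag_c below 0.3 rad and value of joint each of cap_a, cap_b, cap_c below 0.002 m and distance of each of hammer, cup, bush from where it was at the start of the episode below 0.015 m); the robot touches nothing.
It fails at once if the tag of a sound mount is pushed down (value of joint any of tag_a, tag_c above 0.45 rad).
It fails at once if a tag is lifted beyond its raised position (value of joint any of tag_a, tag_b, tag_c below -0.2 rad).
It fails at once if a mount or its tag is pushed harder than 40 N (contact force between the arm and mount_a above 40 N or contact force between the arm and mount_b above 40 N or contact force between the arm and mount_c above 40 N).
It fails at once if the hammer, cup or bush is lifted or shifted (distance of any of hammer, cup, bush from where it was at the start of the episode above 0.02 m).
It also fails if it takes over 56 s, if anything falls off the work surface, if the arm or the gripper's body presses on something with over 40 N, if the wrist force passes 120 N, or if a joint passes its speed limit or range.

## Working session

There is one attempt and no reset: what is moved stays moved. The work goes in short steps, Python scripts to look and compute and a tool call to move; the robot and the scene stay as the last step left them, time stands still between calls to the robot, and variables do not carry over. Pictures are saved under pics/ and viewed, and the job is handed in when it is done.

Besides the shell and the picture viewer there is one more tool, called after ">>>" by a JSON object that holds its "method" and its "body", one argument or row to a line. play_rows: Moves the arm, as the interface text tells. Its arguments: {"type":"object","properties":{"motion":{"type":"array"},"newtons":{"type":"number"}},"required":["motion"]}

```bash
mkdir -p pics; python3 - <<'E'
from station import ctrl
import cv2,numpy as np
o=ctrl.get_obs()
for k in o: print(k,np.round(o[k],4))
for n in("side","top"):
    d=ctrl.get_image(n); cv2.imwrite(f"pics/{n}0.png",d["color"][:,:,::-1])
    print(n,np.round(d["mtx"],1).tolist(),np.round(d["T"],4).tolist(),[k for k in d])
E
```

```text
t 0.0
q [-1.287   0.0533  1.6143 -0.      1.476  -0.119 ]
dq [-0.0015  0.0017  0.0009  0.0001  0.0005  0.001 ]
effort [-1.90000e-03 -3.93683e+01 -3.70181e+01 -3.00000e-04  7.00000e-03
  0.00000e+00]
tool_pos [ 0.2448 -0.5744  0.2301]
tool_rot [-3.0761e+00 -6.2810e-01  3.0000e-04]
contact_force [-0.8835  0.7306 -0.2024]
wrist_torque [-0.0061 -0.0545 -0.0079]
opening 0.0852
side [[443.6, 0.0, 315.3], [0.0, 443.6, 192.7], [0.0, 0.0, 1.0]] [[0.9875, 0.088, -0.1309, 0.4913], [-0.1577, 0.5269, -0.8352, -0.5528], [-0.0045, 0.8454, 0.5341, 0.5013], [0.0, 0.0, 0.0, 1.0]] ['color', 'mtx', 'T']
top [[485.6, 0.0, 315.6], [0.0, 485.6, 208.0], [0.0, 0.0, 1.0]] [[-0.0254, 0.9901, -0.1383, 0.4505], [-0.9996, -0.0241, 0.0113, 0.1285], [0.0079, 0.1386, 0.9903, 1.0222], [0.0, 0.0, 0.0, 1.0]] ['color', 'mtx', 'T']
```

View pics/top0.png

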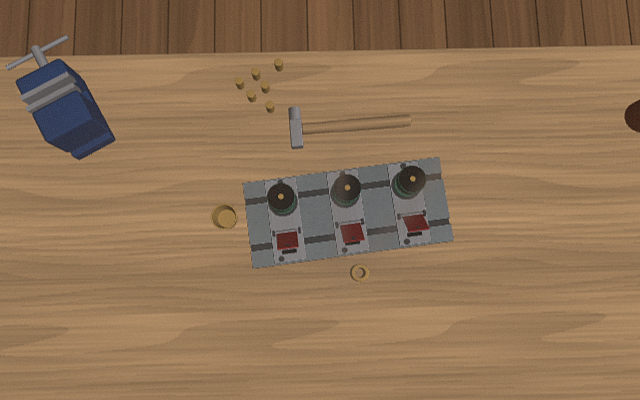

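View pics/side0.png

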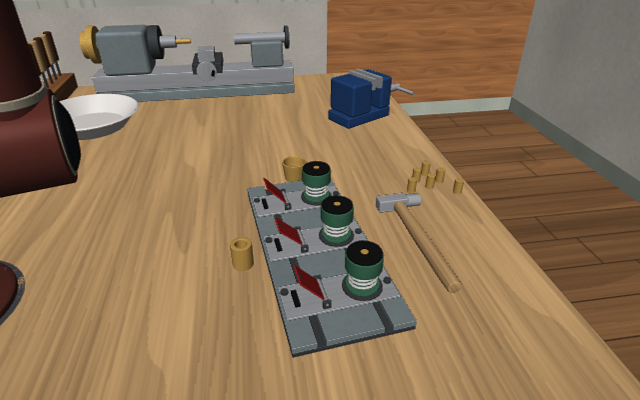

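```bash
cat > h.py <<'E'
import numpy as np,cv2
def ray(d,u,v):
    K=d["mtx"];T=d["T"]
    p=np.array([(u-K[0,2])/K[0,0],-(v-K[1,2])/K[1,1],-1.])
    return T[:3,3],T[:3,:3]@p
def onz(d,u,v,z):
    o,r=ray(d,u,v); return o+r*(z-o[2])/r[2]
def proj(d,P):
    K=d["mtx"];T=d["T"]; p=T[:3,:3].T@(np.asarray(P)-T[:3,3]); 
    return np.array([K[0,2]+K[0,0]*p[0]/-p[2],K[1,2]-K[1,1]*p[1]/-p[2]])
def tri(A,B):
    M=np.zeros((3,3));b=np.zeros(3);
    for o,r in (A,B):
        r=r/np.linalg.norm(r);Q=np.eye(3)-np.outer(r,r);M+=Q;b+=Q@o
    return np.linalg.solve(M,b)
E
python3 - <<'E'
from station import ctrl
from h import *
import cv2
t=ctrl.get_image("top");s=ctrl.get_image("side")
c=cv2.resize(t["color"][150:280,200:460],None,fx=3,fy=3,interpolation=cv2.INTER_CUBIC);cv2.imwrite("pics/topz.png",c[:,:,::-1])
c=cv2.resize(s["color"][150:360,220:430],None,fx=2.8,fy=2.8,interpolation=cv2.INTER_CUBIC);cv2.imwrite("pics/sidez.png",c[:,:,::-1])
np.savez("img0.npz",t=t["color"],s=s["color"],tK=t["mtx"],tT=t["T"],sK=s["mtx"],sT=s["T"])
for n,d,z in(("top",t,.09),("side",s,.09)):
    hsv=cv2.cvtColor(d["color"],cv2.COLOR_RGB2HSV);g=d["color"].astype(int)
    blk=((g.max(2)<48)&(hsv[...,1]<110)).astype(np.uint8)
    m=cv2.morphologyEx(blk,cv2.MORPH_CLOSE,np.ones((5,5)))
    N,L,st,ce=cv2.connectedComponentsWithStats(m)
    for i in range(1,N):
        if 150<st[i,4]<1500: print(n,st[i],ce[i].round(1),onz(d,*ce[i],z).round(4))
    red=((g[...,0]>70)&(g[...,0]>2.2*g[...,1])&(g[...,0]>2.2*g[...,2])).astype(np.uint8)
    N,L,st,ce=cv2.connectedComponentsWithStats(red)
    for i in range(1,N):
        if st[i,4]>100: print(n,"red",st[i],ce[i].round(1),onz(d,*ce[i],.055).round(4))
for p in ((243,183),(438,157),(453,240),(252,268)): print(onz(t,*p,.018).round(4))
for p in ((248,187),(337,184),(415,324),(293,350)): print("s",onz(s,*p,.018).round(4))
E
```

```text
top [396 166  26  26 346] [406.6 177.1] [ 0.6375 -0.0618  0.09  ]
top [349 176  12  24 179] [354.2 188. ] [0.6182 0.0417 0.09  ]
top [268 184  26  26 476] [280.8 196.2] [0.6055 0.1851 0.09  ]
side [144  26  25  45 335] [154.3  49.1] [0.1755 1.1355 0.09  ]
side [ 35  60  26  39 358] [47.9 77.8] [-0.0899  0.8518  0.09  ]
side [  51   95   29   82 1113] [ 66.3 135.2] [0.0899 0.414  0.09  ]
side [303 161  27  15 306] [315.8 168.3] [0.6068 0.1759 0.09  ]
side [319 194  34  21 484] [336.5 204.5] [0.6213 0.0481 0.09  ]
side [340 241  43  25 733] [363.1 252.6] [ 0.6344 -0.0792  0.09  ]
side red [264 178  22  25 144] [274.3 190.3] [0.5253 0.1663 0.055 ]
side red [275 217  27  28 272] [287.9 230.9] [0.5372 0.0355 0.055 ]
side red [294 265  30  35 357] [308.2 282. ] [ 0.5532 -0.0891  0.055 ]
[0.6475 0.2682 0.018 ]
[ 0.6938 -0.1455  0.018 ]
[ 0.5169 -0.166   0.018 ]
[0.4698 0.2507 0.018 ]
s [0.475  0.2479 0.018 ]
s [0.6603 0.2292 0.018 ]
s [ 0.6925 -0.1566  0.018 ]
s [ 0.5204 -0.1723  0.018 ]
```

View pics/topz.png

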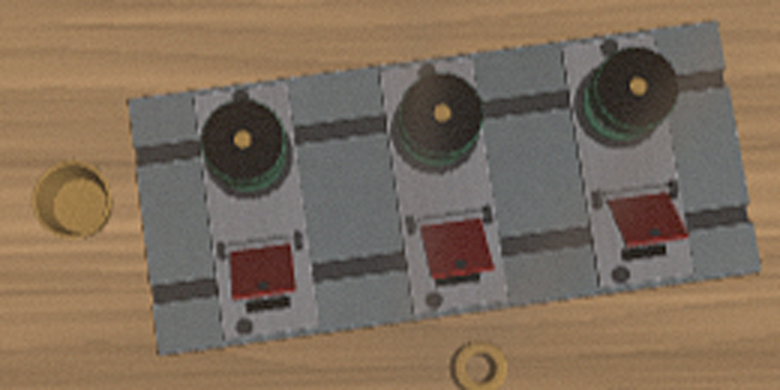

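View pics/sidez.png

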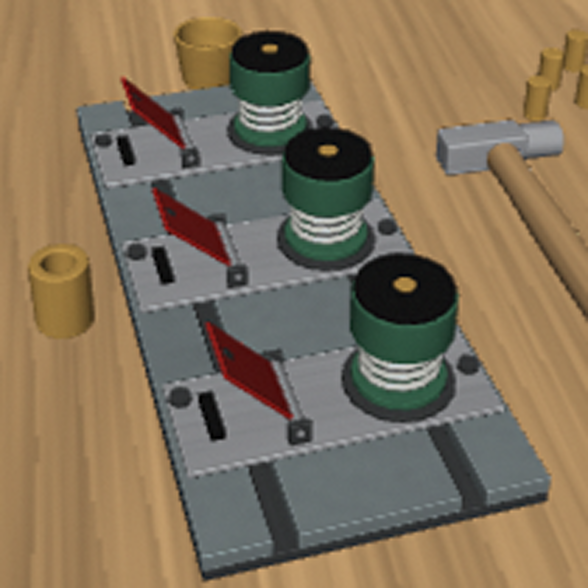

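```bash
python3 - <<'E'
from h import *
z=np.load("img0.npz");t=dict(mtx=z["tK"],T=z["tT"]);s=dict(mtx=z["sK"],T=z["sT"])
y=.112;R=np.array([[np.cos(y),-np.sin(y)],[np.sin(y),np.cos(y)]])
def sub(img,u,v):
    g=img.astype(float);p=g[int(v)-4:int(v)+6,int(u)-4:int(u)+6];w=np.clip(p[...,0]-p[...,2]-25,0,None);yy,xx=np.mgrid[int(v)-4:int(v)+6,int(u)-4:int(u)+6]
    return (w*xx).sum()/w.sum(),(w*yy).sum()/w.sum()
for a,b in (((281,196.3),(316.4,167.1)),((347.7,187.7),(337.1,203.6)),((412.7,179),(364.6,251.8))):
    a=sub(z["t"],*a);b=sub(z["s"],*b)
    c1=onz(t,*a,.09);c2=onz(s,*b,.09);T=tri(ray(t,*a),ray(s,*b))
    print(np.round(a,1),np.round(b,1),c1.round(4),c2.round(4),T.round(4),"rail",(R.T@(T[:2]-[.582,.0518])).round(4))
    for lab,off,zz in(("station",-.038,.018),("hinge",-.064,.030),("tagface50",-.064-.033*.643,.030+.033*.766),("free50",-.064-.055*.643,.03+.055*.766)):
        P=np.r_[T[:2]+R@[off,0],zz];print("  ",lab,P.round(4),proj(t,P).round(1),proj(s,P).round(1))
for n,p in (("bush",(360,273)),("cup",(225,217))): print(n,onz(t,*p,.044).round(3))
print("hammer",onz(t,295,128,.02),onz(t,410,121,.02))
E
```

```text
[280.4 196. ] [315.9 166.8] [0.606  0.1858 0.09  ] [0.608  0.1817 0.09  ] [0.6076 0.1859 0.0875] rail [0.0404 0.1304]
   station [0.5698 0.1817 0.018 ] [284.8 218.8] [297.1 200.1]
   hinge [0.544  0.1788 0.03  ] [286.2 230.6] [284. 197.]
   tagface50 [0.5229 0.1764 0.0553] [286.9 239.9] [272.6 187.5]
   free50 [0.5088 0.1748 0.0721] [287.4 246.4] [264.8 181. ]
[347.  187.1] [336.7 203.2] [0.6203 0.0557 0.09  ] [0.6224 0.0521 0.09  ] [0.622  0.0554 0.0876] rail [ 0.0401 -0.0009]
   station [0.5842 0.0511 0.018 ] [347.3 210.4] [314.5 239.8]
   hinge [0.5584 0.0482 0.03  ] [349.5 222. ] [299.9 236.8]
   tagface50 [0.5373 0.0459 0.0553] [352.1 231.1] [287.2 227. ]
   free50 [0.5232 0.0443 0.0721] [353.8 237.4] [278.5 220.2]
[412.3 178.2] [364.2 251.1] [ 0.635  -0.0729  0.09  ] [ 0.6367 -0.0762  0.09  ] [ 0.6365 -0.0736  0.0876] rail [ 0.0401 -0.1307]
   station [ 0.5987 -0.0778  0.018 ] [408.5 202. ] [337.4 291.4]
   hinge [ 0.5729 -0.0807  0.03  ] [411.7 213.5] [320.8 289. ]
   tagface50 [ 0.5518 -0.0831  0.0553] [416.  222.3] [306.7 279. ]
   free50 [ 0.5377 -0.0847  0.0721] [419.  228.4] [296.8 272.1]
bush [0.454 0.032 0.044]
cup [0.573 0.301 0.044]
hammer [0.76379944 0.15668526 0.02      ] [ 0.77362776 -0.08967079  0.02      ]
```

```bash
cat > go.py <<'E'
from station import ctrl
from h import *
import sys
from scipy.spatial.transform import Rotation as Ro
def st():
    o=ctrl.get_obs();R=Ro.from_rotvec(o["tool_rot"]);return o,R
def down(yaw): return Ro.from_matrix(np.array([[np.cos(yaw),np.sin(yaw),0],[np.sin(yaw),-np.cos(yaw),0],[0,0,-1]]))
def show(P,yaw=.112):
    o,R=st();d=R.inv().apply(np.array(P)-o["tool_pos"])*100
    t=(R.inv()*down(yaw)).as_rotvec(degrees=True)
    print("t",round(float(o["t"]),2),"pos",np.round(o["tool_pos"],4),"F",np.round(o["contact_force"],2),"shift cm",d.round(2),"turn deg",t.round(1),"open",round(float(o["opening"]),4))
if __name__=="__main__": show([float(a) for a in sys.argv[1:4]])
E
python3 go.py .607 .1855 .2301; python3 go.py .607 .1855 .11
```

```text
t 0.2 pos [ 0.2449 -0.5746  0.2305] F [ 0.17 -0.21  0.49] shift cm [ 63.11 -55.73   0.12] turn deg [-0.1  0.  16.7] open 0.0852
t 0.2 pos [ 0.2449 -0.5746  0.2305] F [ 0.17 -0.21  0.49] shift cm [ 63.11 -55.72  12.13] turn deg [-0.1  0.  16.7] open 0.0852
```

>>> {"method": "play_rows", "body": {
  "motion": [
    [[1,63.1,-55.7,0,0,0,16.7],[1,63.1,-55.7,0,0,0,16.7],[1,63.1,-55.7,0,0,0,16.7],[1,63.1,-55.7,0,0,0,16.7],[1,63.1,-55.7,0,0,0,16.7],[1,63.1,-55.7,0,0,0,16.7],[1,63.1,-55.7,0,0,0,16.7],[1,63.1,-55.7,0,0,0,16.7],[1,63.1,-55.7,0,0,0,16.7],[1,63.1,-55.7,0,0,0,16.7],[1,63.1,-55.7,0,0,0,16.7],[1,63.1,-55.7,0,0,0,16.7],[1,63.1,-55.7,0,0,0,16.7],[1,63.1,-55.7,0,0,0,16.7],[1,63.1,-55.7,0,0,0,16.7],[1,63.1,-55.7,0,0,0,16.7],[1,63.1,-55.7,4,0,0,16.7],[1,63.1,-55.7,8,0,0,16.7],[1,63.1,-55.7,8,0,0,16.7],[1,63.1,-55.7,8,0,0,16.7]]
  ],
  "newtons": 20
}}

```text
t: 2.7
tool_pos: [0.6077, 0.1846, 0.1532]
tool_rot: [-3.135, -0.173, -0.003]
contact_force: [0.8, 0.6, -0.1]
opening: -0.0002
```

```bash
python3 go.py .607 .1855 .10;python3 - <<'E'
from station import ctrl
import cv2
for n in("side","top"): cv2.imwrite(f"pics/{n}1.png",ctrl.get_image(n)["color"][:,:,::-1])
E
```

```text
t 2.7 pos [0.6077 0.1846 0.1532] F [ 0.76  0.58 -0.12] shift cm [-0.07 -0.09  5.32] turn deg [-0.1 -0.1 -0.1] open -0.0002
```

View pics/side1.png

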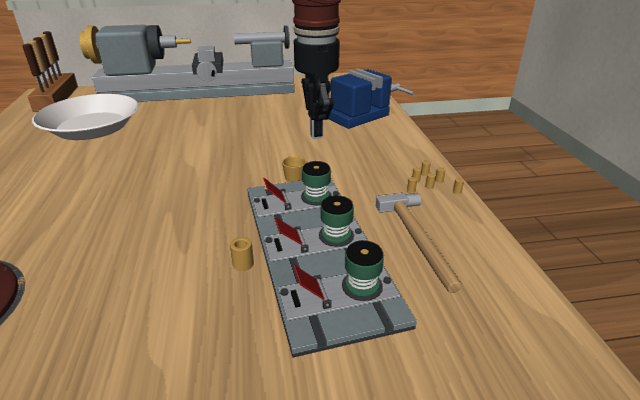

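The shut fingertips at about (317,133) are above the left cap at (316,167). I'll go down to just above it.

>>> {"method": "play_rows", "body": {
  "motion": [
    [[1,0,0,2,0,0,0],[1,0,0,4,0,0,0],[1,0,0,5,0,0,0],[1,0,0,5.3,0,0,0],[1,0,0,5.3,0,0,0],[1,0,0,5.3,0,0,0],[1,0,0,5.3,0,0,0]]
  ]
}}

```text
t: 3.68
tool_pos: [0.6092, 0.1853, 0.1021]
tool_rot: [-3.135, -0.174, -0.008]
contact_force: [-0.3, 0.7, -0.1]
opening: -0.0002
```

```bash
python3 go.py .607 .1855 .09;python3 - <<'E'
from station import ctrl
import cv2,numpy as np
d=ctrl.get_image("side")["color"]; cv2.imwrite("pics/side2.png",cv2.resize(d[100:220,240:400],None,fx=4,fy=4)[:,:,::-1])
F=[]
for i in range(5):
    F.append(ctrl.get_obs()["contact_force"]);
    ctrl.get_image("top")
print(np.round(F,2))
E
```

```text
t 3.67 pos [0.6092 0.1853 0.1021] F [-0.3   0.74 -0.09] shift cm [-0.22 -0.04  1.21] turn deg [-0.1 -0.3 -0.1] open -0.0002
[[ 0.28 -0.71  0.35]
 [-0.29 -0.16 -0.24]
 [ 0.42  0.6  -0.48]
 [-0.13  0.88 -0.03]
 [ 0.16  0.21 -0.32]]
```

View pics/side2.png

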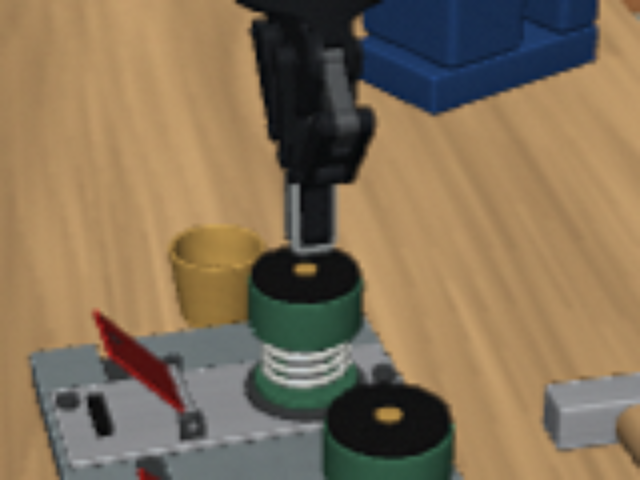

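The tip is centred just above the left cap's brass dot, with about 12 mm to go. Now a slow press of about 8 mm.

>>> {"method": "play_rows", "body": {
  "motion": [
    [[1,0,0,0.5,0,0,0],[1,0,0,1,0,0,0],[1,0,0,1.2,0,0,0],[1,0,0,1.4,0,0,0],[1,0,0,1.6,0,0,0],[1,0,0,1.8,0,0,0],[1,0,0,2,0,0,0],[1,0,0,2,0,0,0],[1,0,0,2,0,0,0],[1,0,0,2,0,0,0],[1,0,0,2,0,0,0]]
  ]
}}

```text
t: 5.35
tool_pos: [0.6087, 0.1852, 0.0823]
tool_rot: [-3.135, -0.174, -0.006]
contact_force: [-5.0, -1.2, 7.0]
opening: 0.0
```

```bash
cat > f.py <<'E'
from station import ctrl
import cv2,numpy as np,sys
d=ctrl.get_image("side")["color"]; cv2.imwrite(sys.argv[1],cv2.resize(d[100:300,240:440],None,fx=3,fy=3)[:,:,::-1])
F=[];Z=[]
for i in range(6):
    o=ctrl.get_obs();F.append(o["contact_force"]);Z.append(o["tool_pos"])
    ctrl.get_image("top")
print(o["t"],"F mean",np.mean(F,0).round(2),"Fz",np.round(F,2)[:,2],"pos",np.mean(Z,0).round(4))
E
python3 f.py pics/pressL.png
```

```text
5.65 F mean [-4.68 -1.26  6.85] Fz [6.79 5.3  7.21 6.84 7.47 7.49] pos [0.6087 0.1852 0.0823]
```

View pics/pressL.png

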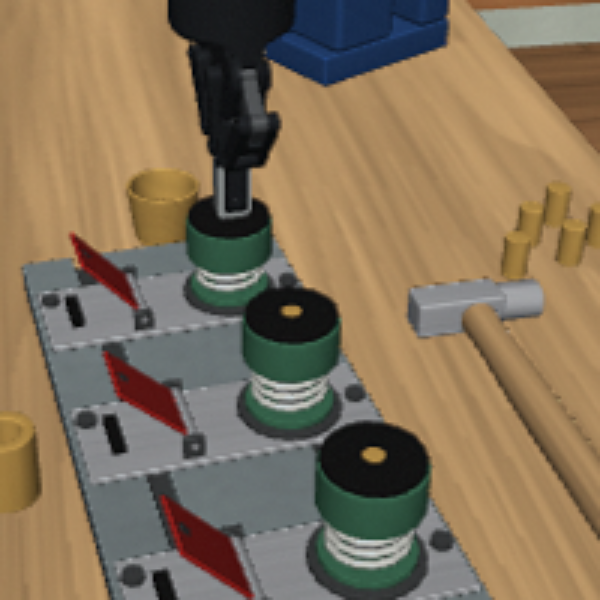

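Left cap went down about 7.7 mm at 6.9 N, which looks sound. Release it and go over to the middle cap.

```bash
python3 go.py .6215 .055 .102
```

```text
t 5.7 pos [0.6087 0.1852 0.0823] F [-4.58 -1.58  6.96] shift cm [-0.16 13.08 -1.99] turn deg [-0.1 -0.2 -0.1] open 0.0001
```

>>> {"method": "play_rows", "body": {
  "motion": [
    [[1,0,0,-1.5,0,0,0],[1,0,0,-4,0,0,0],[1,0,0,-5,0,0,0],[1,-0.2,5,-5,0,0,0],[1,-0.2,10,-5,0,0,0],[1,-0.2,13.1,-5,0,0,0],[1,-0.2,13.1,-5,0,0,0],[1,-0.2,13.1,-4,0,0,0],[1,-0.2,13.1,-2,0,0,0],[1,-0.2,13.1,-2,0,0,0],[1,-0.2,13.1,-2,0,0,0],[1,-0.2,13.1,-2,0,0,0],[1,-0.2,13.1,-2,0,0,0]]
  ]
}}

```text
t: 7.32
tool_pos: [0.6215, 0.0548, 0.1028]
tool_rot: [-3.135, -0.174, -0.008]
contact_force: [0.2, -0.5, 0.3]
opening: -0.0
```

```bash
python3 f.py pics/preM.png; python3 go.py .6215 .055 .0823
```

```text
7.625 F mean [-0.19 -0.41 -0.35] Fz [-0.71 -0.65  0.01  0.24  0.06 -1.03] pos [0.6213 0.0547 0.1024]
t 7.67 pos [0.6211 0.0547 0.1022] F [ 0.16  0.35 -0.14] shift cm [ 0.03 -0.02  1.99] turn deg [-0.1 -0.2 -0.1] open 0.0001
```

View pics/preM.png

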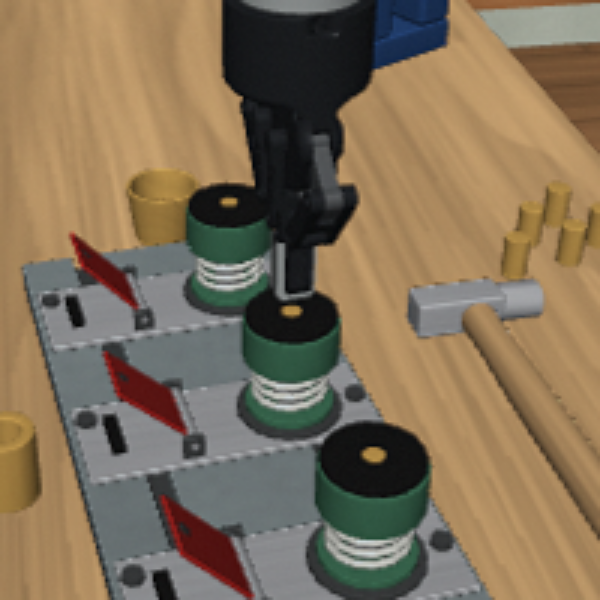

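The left cap has sprung back and the tip is above the middle cap's dot. Same press here.

>>> {"method": "play_rows", "body": {
  "motion": [
    [[1,0,0,0.5,0,0,0],[1,0,0,1,0,0,0],[1,0,0,1.2,0,0,0],[1,0,0,1.4,0,0,0],[1,0,0,1.6,0,0,0],[1,0,0,1.8,0,0,0],[1,0,0,2,0,0,0],[1,0,0,2,0,0,0],[1,0,0,2,0,0,0],[1,0,0,2,0,0,0],[1,0,0,2,0,0,0]]
  ]
}}

```text
t: 9.05
tool_pos: [0.6212, 0.0548, 0.0822]
tool_rot: [-3.135, -0.174, -0.006]
contact_force: [-2.2, 0.1, 3.1]
opening: -0.0003
```

```bash
python3 f.py pics/pressM.png; python3 go.py .636 -.0738 .1022
```

```text
9.35 F mean [-2.25 -0.03  2.89] Fz [2.27 3.02 2.69 3.35 3.48 2.54] pos [0.6212 0.0548 0.0822]
t 9.4 pos [0.6212 0.0547 0.0822] F [-2.26 -0.8   2.51] shift cm [ 0.06 12.94 -2.02] turn deg [-0.1 -0.2 -0.1] open 0.0
```

View pics/pressM.png

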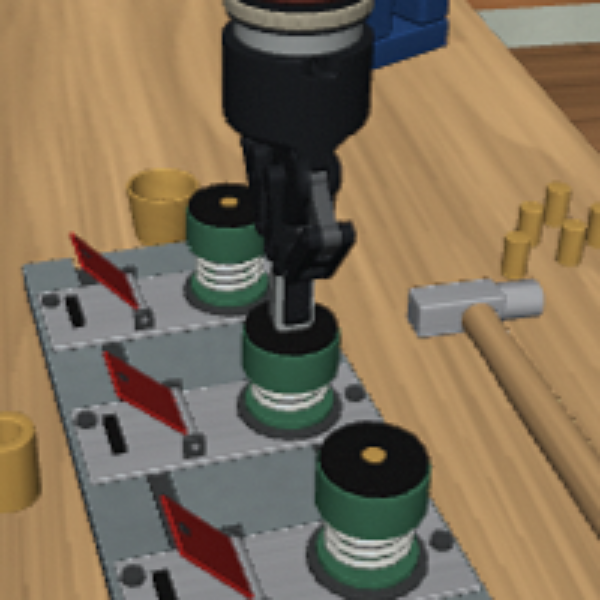

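The middle cap gave the same depth at only 2.9 N, so it looks soft. Now the right cap.

>>> {"method": "play_rows", "body": {
  "motion": [
    [[1,0,0,-1.5,0,0,0],[1,0,0,-4,0,0,0],[1,0,0,-5,0,0,0],[1,0,5,-5,0,0,0],[1,0,10,-5,0,0,0],[1,0.1,12.9,-5,0,0,0],[1,0.1,12.9,-5,0,0,0],[1,0.1,12.9,-4,0,0,0],[1,0.1,12.9,-2,0,0,0],[1,0.1,12.9,-2,0,0,0],[1,0.1,12.9,-2,0,0,0],[1,0.1,12.9,-2,0,0,0],[1,0.1,12.9,-2,0,0,0]]
  ]
}}

```text
t: 11.02
tool_pos: [0.6368, -0.0734, 0.1027]
tool_rot: [-3.135, -0.174, -0.008]
contact_force: [-0.1, 0.6, 0.1]
opening: 0.0
```

```bash
python3 f.py pics/preR.png; python3 go.py .636 -.0738 .0823
```

```text
11.325 F mean [-0.14  0.01  0.49] Fz [-0.27 -0.25  0.63  1.42  0.08  1.31] pos [ 0.6366 -0.0735  0.1023]
t 11.38 pos [ 0.6364 -0.0734  0.1021] F [-0.08 -0.63  0.1 ] shift cm [-0.05  0.03  1.98] turn deg [-0.1 -0.2 -0.1] open 0.0003
```

View pics/preR.png

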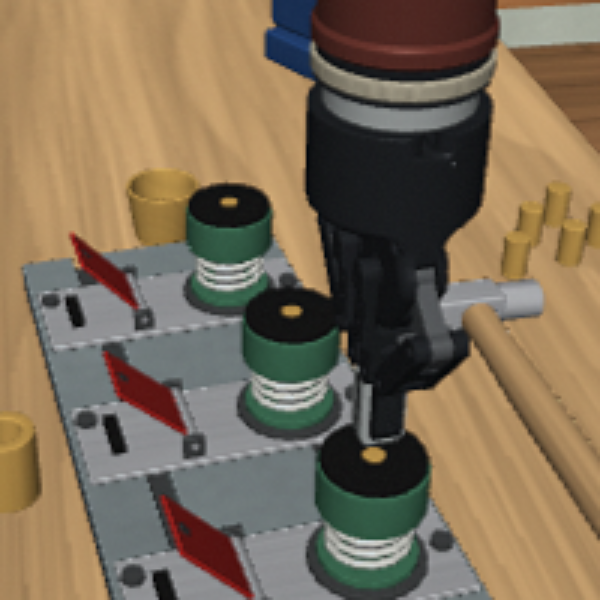

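The middle cap is back up and the tip is above the right cap's dot.

>>> {"method": "play_rows", "body": {
  "motion": [
    [[1,0,0,0.5,0,0,0],[1,0,0,1,0,0,0],[1,0,0,1.2,0,0,0],[1,0,0,1.4,0,0,0],[1,0,0,1.6,0,0,0],[1,0,0,1.8,0,0,0],[1,0,0,2,0,0,0],[1,0,0,2,0,0,0],[1,0,0,2,0,0,0],[1,0,0,2,0,0,0],[1,0,0,2,0,0,0]]
  ]
}}

```text
t: 12.75
tool_pos: [0.6364, -0.0734, 0.0831]
tool_rot: [-3.135, -0.174, -0.005]
contact_force: [-5.7, 1.2, 7.1]
opening: 0.0001
```

```bash
python3 f.py pics/pressR.png; python3 go.py .533 .0455 .1322; python3 - <<'E'
import cv2; print(cv2.imread("pics/pressR.png").shape)
E
```

```text
13.05 F mean [-5.17  0.8   7.32] Fz [6.8  7.58 7.43 7.   7.37 7.77] pos [ 0.6364 -0.0734  0.0831]
t 13.1 pos [ 0.6364 -0.0734  0.0831] F [-4.93  0.58  8.26] shift cm [ -8.94 -12.97  -4.92] turn deg [-0.1 -0.2 -0.1] open -0.0002
(600, 600, 3)
```

View pics/pressR.png

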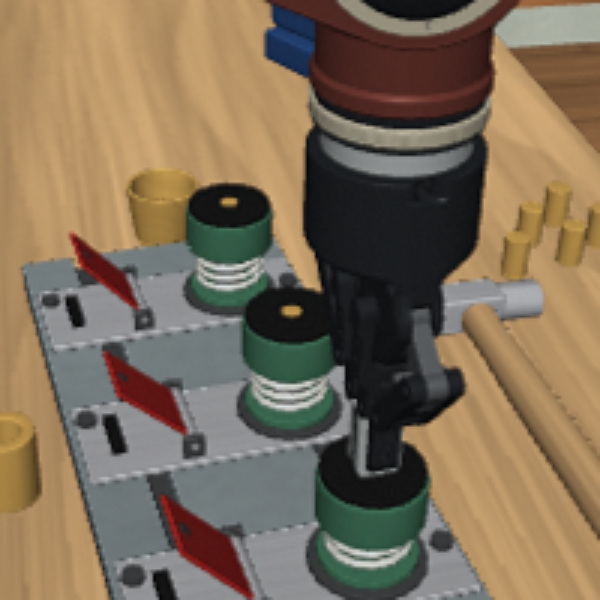

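Forces at the same depth were 6.9 N left, 2.9 N middle and 7.3 N right, so the middle mount is the tired one. Release the right cap and go over the middle tag.

>>> {"method": "play_rows", "body": {
  "motion": [
    [[1,0,0,-1.5,0,0,0],[1,0,0,-4,0,0,0],[1,0,0,-6,0,0,0],[1,-3,-4,-6,0,0,0],[1,-6,-8,-6,0,0,0],[1,-9.5,-13,-6,0,0,0],[1,-9.5,-13,-6,0,0,0],[1,-9.5,-13,-5,0,0,0],[1,-9.5,-13,-3,0,0,0],[1,-9.5,-13,-1.5,0,0,0],[1,-9.5,-13,-1.5,0,0,0],[1,-9.5,-13,-1.5,0,0,0]]
  ]
}}

```text
t: 14.6
tool_pos: [0.5278, 0.045, 0.0978]
tool_rot: [-3.135, -0.173, -0.005]
contact_force: [1.8, -0.5, 0.7]
opening: -0.0001
```

```bash
python3 f.py pics/preT.png; python3 go.py .5266 .0446 .031
```

```text
14.9 F mean [-0.04 -0.05 -0.35] Fz [-0.19 -0.3  -0.93 -0.28  0.09 -0.47] pos [0.5281 0.0452 0.0986]
t 14.95 pos [0.5278 0.0453 0.0985] F [-0.27 -0.34  0.55] shift cm [-0.16  0.06  6.75] turn deg [-0.1 -0.2 -0.1] open 0.0
```

View pics/preT.png

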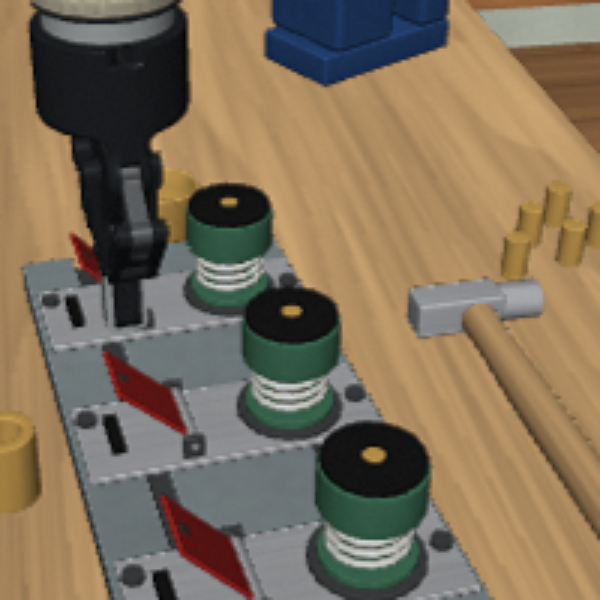

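The fingertip, at full-image pixel (281,208), is just above the middle tag's free edge at (278,220), and all three caps are up. Push down slowly.

>>> {"method": "play_rows", "body": {
  "motion": [
    [[1,-0.2,0,1,0,0,0],[1,-0.2,0,2,0,0,0],[1,-0.2,0,2.7,0,0,0],[1,-0.2,0,3.2,0,0,0],[1,-0.2,0,3.7,0,0,0],[1,-0.2,0,4.2,0,0,0],[1,-0.2,0,4.7,0,0,0],[1,-0.2,0,5.2,0,0,0],[1,-0.2,0,5.6,0,0,0],[1,-0.2,0,6,0,0,0],[1,-0.2,0,6.2,0,0,0],[1,-0.2,0,6.2,0,0,0],[1,-0.2,0,6.2,0,0,0]]
  ]
}}

```text
t: 16.58
tool_pos: [0.5262, 0.0452, 0.0365]
tool_rot: [-3.135, -0.174, -0.007]
contact_force: [0.4, 1.0, -0.5]
opening: -0.0003
```

```bash
python3 f.py pics/pushT.png; python3 go.py .5266 .0446 .031
```

```text
16.875 F mean [-0.18 -0.02  0.03] Fz [ 0.52  0.02 -0.26 -0.39 -0.04  0.34] pos [0.5262 0.0452 0.0366]
t 16.93 pos [0.5261 0.0452 0.0365] F [ 0.02 -0.63  0.11] shift cm [0.04 0.06 0.55] turn deg [-0.1 -0.2 -0.1] open -0.0
```

View pics/pushT.png

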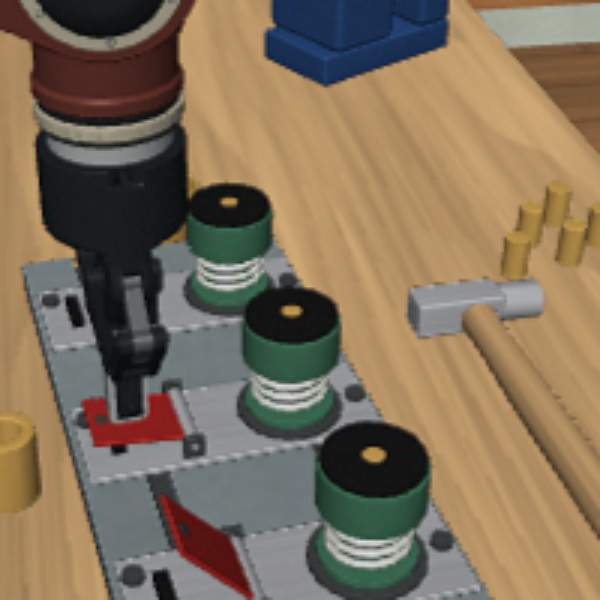

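The middle tag is nearly level under the tip, around (285,238) in the full image. I'll press it onto its stop in small steps.

>>> {"method": "play_rows", "body": {
  "motion": [
    [[1,0,0,0.2,0,0,0],[1,0,0,0.4,0,0,0],[1,0,0,0.5,0,0,0],[1,0,0,0.5,0,0,0],[1,0,0,0.5,0,0,0]]
  ]
}}

```text
t: 17.55
tool_pos: [0.5261, 0.0452, 0.0315]
tool_rot: [-3.135, -0.174, -0.007]
contact_force: [-1.0, 0.0, 1.8]
opening: 0.0
```

>>> {"method": "play_rows", "body": {
  "motion": [
    [[1,0,0,0.1,0,0,0],[1,0,0,0.15,0,0,0],[1,0,0,0.15,0,0,0],[1,0,0,0.15,0,0,0]]
  ]
}}

```text
t: 18.05
tool_pos: [0.5262, 0.0452, 0.0313]
tool_rot: [-3.135, -0.174, -0.005]
contact_force: [-4.8, -0.0, 10.3]
opening: -0.0001
```

On its stop: 10 N, z 31.3 mm. Lift straight up and check.

>>> {"method": "play_rows", "body": {
  "motion": [
    [[1,0,0,-2,0,0,0],[1,0,0,-5,0,0,0],[1,0,0,-10,0,0,0],[1,0,0,-15,0,0,0],[1,0,6,-18,0,0,0],[1,0,12,-18,0,0,0],[1,0,18,-18,0,0,0],[1,0,24,-18,0,0,0],[1,0,30,-18,0,0,0],[1,0,36,-18,0,0,0],[1,0,36,-18,0,0,0],[1,0,36,-18,0,0,0],[1,0,36,-18,0,0,0]]
  ]
}}

```text
t: 19.68
tool_pos: [0.5656, -0.3116, 0.2108]
tool_rot: [-3.135, -0.177, -0.005]
contact_force: [-0.4, -0.2, -0.3]
opening: 0.0002
```

```bash
python3 go.py .5266 .0446 .031;python3 - <<'E'
from station import ctrl
from h import *
z=np.load("img0.npz")
for n in("side","top"):
    d=ctrl.get_image(n); cv2.imwrite(f"pics/{n}end.png",d["color"][:,:,::-1])
    a=z[n[0]].astype(int);b=d["color"].astype(int)
    m=cv2.morphologyEx((np.abs(a-b).max(2)>40).astype(np.uint8),cv2.MORPH_OPEN,np.ones((2,2)))
    N,L,st,ce=cv2.connectedComponentsWithStats(m)
    for i in range(1,N):
        if st[i,4]>8: print(n,"changed",st[i])
    g=b;red=((g[...,0]>70)&(g[...,0]>2.2*g[...,1])&(g[...,0]>2.2*g[...,2])).astype(np.uint8)
    N,L,st,ce=cv2.connectedComponentsWithStats(red)
    for i in range(1,N):
        if st[i,4]>60: print(n,"red",st[i],ce[i].round(1),onz(d,*ce[i],.031).round(4))
E
```

```text
t 19.68 pos [ 0.5656 -0.3116  0.2108] F [-0.38 -0.16 -0.29] shift cm [  0.06 -35.81  18.03] turn deg [-0.1 -0.2  0. ] open 0.0002
side changed [   0    0   83  199 7383]
side changed [  148     0   312   340 34489]
side changed [315 167   5   3  15]
side changed [335 203   6   4  21]
side changed [318 206   5   6  22]
side changed [269 218  35  35 679]
side changed [362 250   8   6  37]
side changed [349 317   2  14  28]
side red [264 178  22  25 156] [274.  190.1] [0.5266 0.2059 0.031 ]
side red [267 231  34  21 458] [283.9 241. ] [0.53   0.0401 0.031 ]
side red [294 265  30  34 368] [308.1 281.9] [ 0.5562 -0.064   0.031 ]
top changed [  547   139    93   261 14333]
top changed [362 232   3   6  14]
top changed [352 237   5   4  17]
top changed [343 242  22   9 150]
top red [344 224  20  26 352] [353.6 236.7] [0.5279 0.0411 0.031 ]
```

View pics/sideend.png

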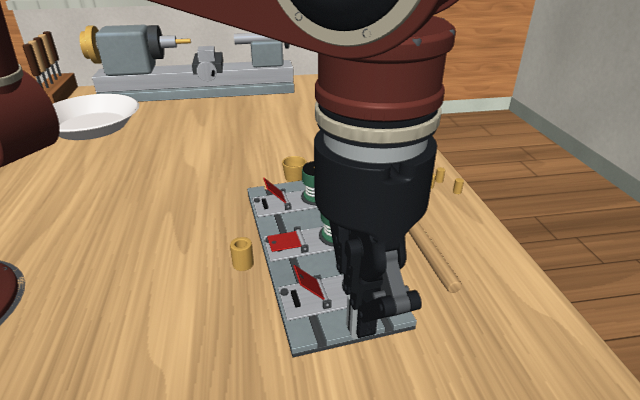

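View pics/topend.png

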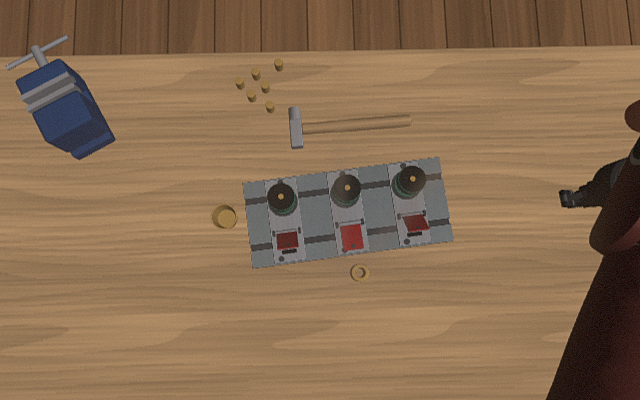

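The top view shows the middle tag flat at (352,237). The other two tags, the caps, hammer, cup and bush show no change from the first picture, and the arm is clear. Handing in.

```bash
python3 -c "
from station import ctrl
print(ctrl.finish_job())"
```

```text
the job is handed in; nothing more can be done
None
```

The middle mount is the soft one: its tag is pushed down and the other two are still up. I handed the job in at about 20 s; `finish_job` reports no verdict.

**Presses:** with the fingers shut I pressed the left, middle and right caps in turn, each by about 7–8 mm. At that depth they pushed back with 6.9 N, 2.9 N and 7.3 N. The left and middle caps were seen sprung back straight after their presses, and all three were up before I touched the tag.

**Tag:** I pushed the middle tag onto its stop, reaching 10 N with the tip at 31.3 mm, where the level face should be at 31 mm.

**Last checks:**
- **Top view:** compared with the first picture, the only changes were the middle tag, now flat, and the arm itself. The two other tags, the caps, hammer, cup and bush had not moved.
- **Side view:** the arm hid the caps and part of the hammer, so those rest on the top view alone.
- **Contact:** the contact force was down to sensor noise (under 0.5 N) and the arm was clear of everything.

**Disagreements:** the two cameras differed by 2–4 mm on the cap positions, which is more than the 2 mm calibration. The caps also measured about 130 mm apart instead of about 125. Neither affected the presses.

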